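# Feed a deadbolt housing down the chute to the escapement stop

## Robot

A 6-joint arm with a two-finger parallel gripper is mounted at the origin on the work surface. World frame = base frame: x ahead of the robot, y to its left, z up, the work surface at z = 0. Lengths are in m, angles in rad, forces in N, time in s.
With the tool pointing down it reaches from about 0.275 to 0.825 m from the base axis. Payload 4.9 kg.
Tool frame: the origin (TCP) lies at the very end of the fingers, on their centre line; the grasp point (between the pads) lies tcp_to_grasp behind it (tcp_to_grasp is the distance from the TCP to the grasp point, in m); z points along the fingers, y is the direction in which the jaws open and shut (so a half turn about z gives the same grasp; the last joint's range is limited). The gripper opens to 85 mm and grips with 20 to 120 N. Pads are 22 mm wide; open, the fingers measure 114 mm over their backs; the gripper's body (76 mm by 85 mm) begins 54 mm behind the grasp point. The pads swing forward as they close: fully open they stand 13 mm farther back than shut.
Start: joints at [-1.431, 0.326, -0.193, 1.052, 0, 1.437], TCP at [0.149, -0.53, 0.231] pointing down, gripper open.
Joint ranges: [-2.65, 2.65], [-0.97, 1.79], [-1.3, 1.35], [-1.93, 2.1], [-1.47, 1.37], [-3.14, 3.14]. Speed limits (rad/s): [2.57, 2.57, 3.14, 3.14, 3.14, 3.14].

## Interface

Orientations are given as [roll, pitch, yaw] about the fixed x, y, z axes, in that order (R = Rz(yaw) Ry(pitch) Rx(roll)).
In Python, from workcell import * gives the robot as it stands.
- The arm moves only by the tool arm_command, never from a script. Its argument "series" is a list of rows, each a list of 7 numbers: the shift along the tool's x, y, z in cm, then the turn, a rotation vector about the tool's x, y, z in degrees, then the finger opening in cm, from 0 to 8.54. In form: [[tx, ty, tz, rx, ry, rz, jaw], ...]. A call has 1 to 20 rows; each row shifts and turns the commanded pose from where the row before left it, along the tool's axes as they then stand; what a row does not reach is not made up. A row lasts 1/12 s, in which the tool goes at most 41.7 mm and 7.16 degrees, less where a joint would pass 70% of its speed; a pose out of reach is approached as far as the arm can. A call with a gripper value outside its range is refused whole. The fingers move at their own pace and stop on an object; "force" is the grip in N (left out, the last holds). Time passes only in rows, so rows that do not move let the fingers close. It gives the time, the measured TCP pose, the force and the opening at its end, in the units of the state.
- get_obs(): the state, without advancing time (a new reading comes with each control period).
- read_camera(name): name is "side" or "top"; returns a dict with "frame" (420x560x3 uint8, red, green, blue), "camera_matrix" (3x3 intrinsics, pixels), "eye" and "attitude" of the camera in the world. Camera axes: x right, y down, z forward; pixel columns grow to the right and rows downward; lengths in m; the calibration is good to about 2 mm. A picture is of the moment at which its call begins. There is no depth.
- finish_job(): hands the job in, once; it reports no verdict.
The state is a dict: "time_s": time; "qpos": joint angles; "joint_vel": joint speeds; "effort": joint torques, N m; "tcp_pos": TCP position; "eef_rot": TCP orientation; "wrist_force": force on the tool from outside, world axes, zero at the start; "wrist_torque": the same for the moment, N m; "gripper_width": finger opening in m.
Only numpy, scipy, OpenCV 4.12 (cv2) and the standard library are available. Lean on these libraries where they do the work, as an engineer would, in place of code of your own. Each camera call takes 0.05 s, during which the arm holds its last target. There are 200 camera calls.

## Task

Stand the loose deadbolt housing, dish down, in the open upper end of the sloped feed chute and let go of it there. Then push it down the chute, in under the rail lips and past the brake spring, until it rests against the escapement stop and stays there. Feel for the stop and press on it only gently, a hard shove spoils its setting; leave the other lock parts on the bench where they are.

Things in the scene. Friction and masses are not known exactly. Their poses are not given: they have to be found in the camera images.
- housing: The loose deadbolt housing: round steel dish, 56 mm diameter, 17 mm tall, lying rim down, with a brass cylinder stub (29 mm diameter) standing up from its middle, from 17 to 39 mm height, and a thin tail blade on the axis up to 50 mm. 0.2 to 0.33 kg. Origin: centre of the underside, z up. Its yaw does not matter. It stands on the bench and trades places with the wider rose and the small mortise cylinder.
- chute: Steel feed chute: a straight U-channel on a fixed stand, sloping down 15 degrees. Origin: on the floor surface, middle of the channel, 95 mm above the bench; x downhill along the floor, y across, z square to the floor. The floor runs from x = -150 mm (upper end, no end wall) to 195 mm. Too shallow for the housing to slide by itself: pushing it takes 1 to 3 N, under the brake spring 2 to 6 N.
- loading (a point): Middle of the open loading end, on the floor surface, at chute x = -85 mm; axes as the chute's. From chute x = -150 to -30 mm the walls are 66 mm apart and 13 mm high, with nothing over them; then they narrow to 60 mm at x = 0.
- lips (a point): Where the rail lips begin, chute x = 0, 21 mm over the floor. From here downhill the walls are 60 mm apart and carry inward lips 19.5 to 22.5 mm over the floor (entry flares from x = -11 mm, up to 26 mm high), leaving a 42 mm slot. The dish slides beneath them; the stub and a pusher move in the slot. Nothing as wide as the dish can be put in from above.
- brake: Brake spring: a steel leaf inside the +y wall, hidden under its lip, chute x = 30 to 145 mm, its ramp beginning at x = -2 mm. It presses the dish sideways by 2 to 3 N, so the housing must be pushed all the way. Origin: the chute's origin, shifted up to 6 mm in y as the leaf gives way.
- escapement: Escapement under the floor. Origin: on the floor surface at chute x = 122 mm, axes as the chute's. Its rigid stop is a bright metal blade 16 mm wide standing 15 mm out of a slot in the floor. It is clamped with its uphill face anywhere from x = -15 to +15 mm here: not measured, find it by feel. The dish touches it when the housing's origin is 28 mm uphill of that face. It must not be loaded with more than 12 N.
- rose: Bystander: round dark rose plate 74 mm wide with three upright lugs, 39 mm tall. Origin: underside centre.
- mortise: Bystander: small threaded brass mortise cylinder, 33 mm wide, 35 mm tall, with a cam on top. Origin: underside centre.
- screwdriver: Bystander: yellow-handled screwdriver, 160 mm long, lying beside the lock parts. Origin at its middle.
- padlock: Bystander: brass padlock 44 mm wide, 68 mm tall, standing. Origin: underside centre.
- collar: Bystander: brass ring 44 mm wide, 9 mm tall. Origin: underside centre.
- knob: Bystander: steel door knob 52 mm wide, 54 mm tall. Origin: underside centre.
- plug: Bystander: small brass key plug, 52 mm long, lying. Origin: underside centre.
Mind the look-alikes: they are no part of the job. What is shaped like the housing but turquoise is not meant.

How it is judged:
By the outcome, as a careful person would: the job done as asked, in the order asked, and still so for the second after the job is handed in, with the robot touching nothing.
It also fails if it takes over 59 s, if anything falls off the work surface, if the arm or the gripper's body presses on something with over 40 N, if the wrist force passes 120 N, or if a joint passes its speed limit or range.

## Working session

There is one attempt and no reset: what is moved stays moved. The work goes in short steps, Python scripts to look and compute and a tool call to move; the robot and the scene stay as the last step left them, time stands still between calls to the robot, and variables do not carry over. Pictures are saved under pics/ and viewed, about 8 in all and at most 12, crops included, and the job is handed in when it is done.

Besides the shell and the picture viewer there is one more tool, called as a command line: name --pt "numbers of a row" for each row, then --argument value for the rest. arm_command: Moves the arm, as the interface text tells. Its arguments: {"type":"object","properties":{"series":{"type":"array"},"force":{"type":"number"}},"required":["series"]}

```bash
mkdir -p pics; ls; python3 - <<'E'
from workcell import *
import cv2,numpy as np
o=get_obs(); print(o)
try: print(tcp_to_grasp)
except Exception as e: print(e)
for n in("top","side"):
    c=read_camera(n); cv2.imwrite(f"pics/{n}0.png",cv2.cvtColor(c["frame"],cv2.COLOR_RGB2BGR))
    print(n,c["camera_matrix"],c["eye"],c["attitude"])
E
```

```text
pics
{'time_s': 0.0, 'qpos': array([-1.43118499e+00,  3.26934889e-01, -1.93567919e-01,  1.05197426e+00,
        1.49925509e-05,  1.43662335e+00]), 'joint_vel': array([ 0.00100243, -0.00258675, -0.0002718 ,  0.00165801,  0.00168947,
        0.0002937 ]), 'effort': array([ 6.37320300e-04, -4.43398798e+01,  2.62439275e+01,  1.52683840e-02,
        1.66805637e-05,  9.44052772e-06]), 'tcp_pos': array([ 0.14865822, -0.52894634,  0.23051277]), 'eef_rot': array([-3.13992902e+00, -2.39692205e-04,  2.73784099e-01]), 'wrist_force': array([ 0.06876841,  0.14695206, -0.48391989]), 'wrist_torque': array([-0.01214025, -0.01956153,  0.01229535]), 'gripper_width': 0.08549190508525605}
0.0187
top [[383.52026038   0.         275.2931657 ]
 [  0.         383.52026038 210.95611106]
 [  0.           0.           1.        ]] [0.37516368 0.07433787 0.95451123] [-2.9415558  -0.00376549 -1.60100109]
side [[546.78062426   0.         272.91201785]
 [  0.         546.78062426 202.67263149]
 [  0.           0.           1.        ]] [0.29421119 0.79730547 0.92274905] [-2.37621909 -0.01038169 -2.81961473]
```

View pics/top0.png

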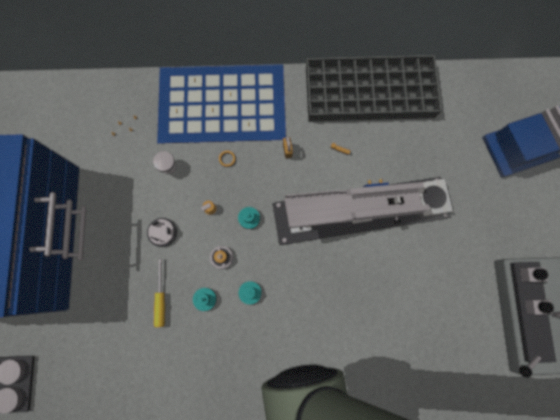

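View pics/side0.png

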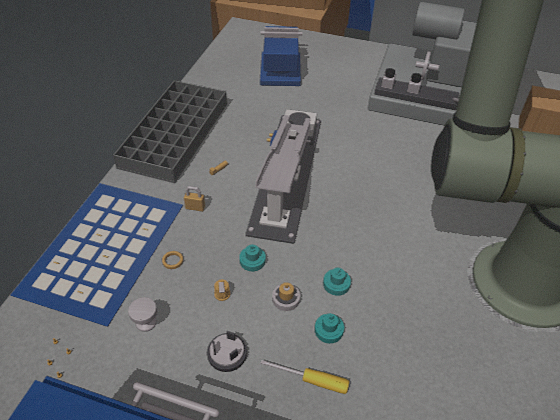

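The housing candidates are the steel/brass part at top (221,257) = side (286,295), and three turquoise look-alikes at top (249,217), (250,292) and (205,299). Only the first is steel with a brass stub. The rose is at top (161,231) and the mortise cylinder at (209,207). The chute runs from top (285,212) to (450,195), upper end on the left. I'll confirm with an enlarged crop.

```bash
cat > h.py <<'E'
from workcell import *
import cv2,numpy as np
from scipy.spatial.transform import Rotation as R
def cam(n):
    c=read_camera(n); c["R"]=R.from_euler("xyz",c["attitude"]).as_matrix(); return c
def ray(c,u,v):
    d=c["R"]@np.linalg.inv(c["camera_matrix"])@[u,v,1.]; return np.array(c["eye"]),d/np.linalg.norm(d)
def plane(c,u,v,z):
    e,d=ray(c,u,v); return e+d*(z-e[2])/d[2]
def tri(c1,p1,c2,p2):
    e1,d1=ray(c1,*p1);e2,d2=ray(c2,*p2)
    s=np.linalg.lstsq(np.c_[d1,-d2],e2-e1,rcond=None)[0]
    a,b=e1+s[0]*d1,e2+s[1]*d2; return (a+b)/2,np.linalg.norm(a-b)
def proj(c,p):
    q=c["camera_matrix"]@c["R"].T@(np.array(p)-c["eye"]); return q[:2]/q[2]
def bgr(c): return cv2.cvtColor(c["frame"],cv2.COLOR_RGB2BGR)
def crop(c,x0,y0,x1,y1,s): return cv2.resize(bgr(c)[y0:y1,x0:x1],None,fx=s,fy=s,interpolation=cv2.INTER_CUBIC)
E
python3 - <<'E'
from h import *
t,s=cam("top"),cam("side")
a=crop(t,190,165,460,285,2.96); b=crop(s,200,100,400,320,2)
out=np.zeros((600,800,3),np.uint8)
out[:min(355,a.shape[0]),:min(800,a.shape[1])]=a[:355,:800]
c2=crop(t,190,226,252,288,3.9)[:240]; out[357:357+240,:c2.shape[1]]=c2
c3=crop(s,255,265,317,325,4)[:240]; out[357:357+c3.shape[0],260:260+c3.shape[1]]=c3
cv2.imwrite("pics/crop1.png",out)
cv2.imwrite("pics/crop2.png",crop(s,225,100,345,250,4))
p,e=tri(t,(221,257),s,(286.5,292)); print(p,e)
for c,n in((t,"top"),(s,"side")):
    hsv=cv2.cvtColor(c["frame"],cv2.COLOR_RGB2HSV)
    m=cv2.inRange(hsv,(8,70,60),(28,255,255))
    k,l,st,ce=cv2.connectedComponentsWithStats(m)
    print(n,[(ce[i].round(1),st[i].tolist()) for i in range(1,k) if st[i][4]>25])
E
```

```text
[0.45475827 0.19947973 0.02615844] 0.0017632392107836123
top [(array([287.3, 148.9]), [283, 138, 10, 20, 122]), (array([339.8, 148.5]), [331, 143, 19, 11, 103]), (array([226.7, 158.1]), [219, 150, 17, 17, 134]), (array([209.9, 207.3]), [203, 200, 14, 15, 116]), (array([219.9, 256.2]), [213, 250, 14, 14, 137]), (array([159.1, 309.4]), [153, 292, 13, 36, 354])]
side [(array([283.6,  13.4]), [210, 0, 140, 40, 3644]), (array([541.4, 111.5]), [519, 86, 41, 49, 1612]), (array([519.3, 142.2]), [515, 137, 10, 11, 39]), (array([520. , 153.7]), [515, 147, 10, 15, 51]), (array([218. , 167.4]), [209, 161, 19, 14, 115]), (array([194.1, 201.7]), [184, 193, 21, 18, 307]), (array([172.1, 259.5]), [162, 251, 21, 18, 185]), (array([221.5, 290.6]), [214, 279, 16, 22, 229]), (array([285.9, 291.3]), [279, 283, 15, 18, 204]), (array([325.4, 380.2]), [302, 368, 48, 26, 648])]
```

View pics/crop1.png

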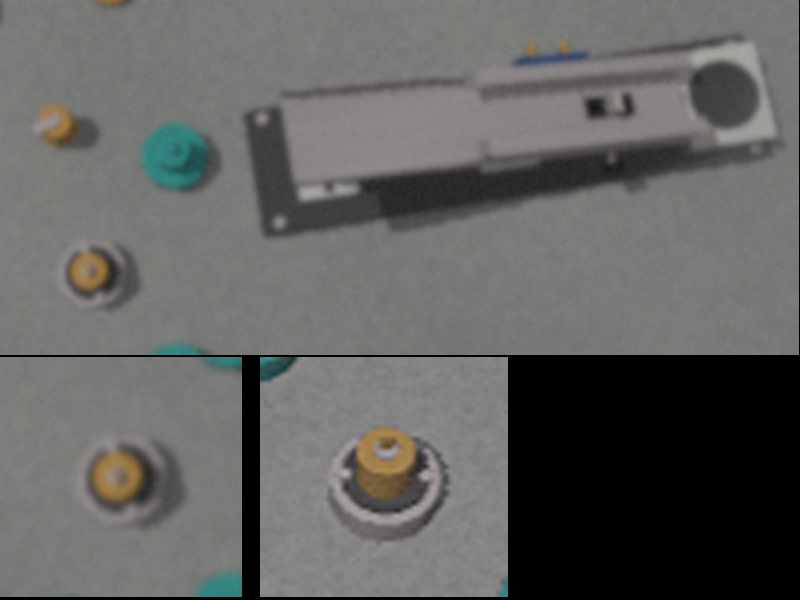

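View pics/crop2.png

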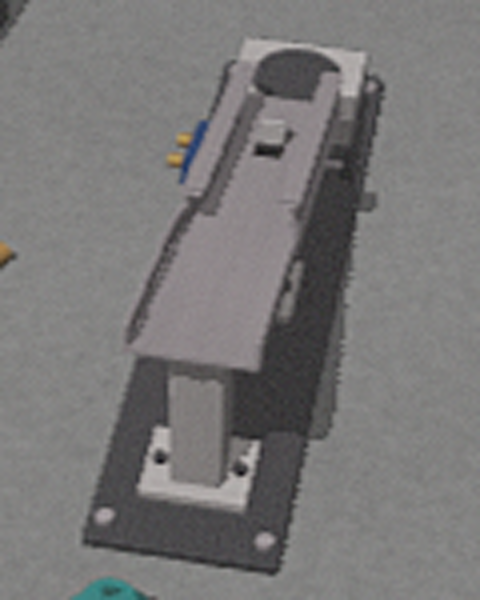

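The crops confirm the target: steel dish with brass stub at top (220,256) and side (286,291), while the others are turquoise all over. The chute's open end has corners at top ~(285,197)/(290,227), and the stop blade stands in the slot near top (398,200). Next I'll measure.

```bash
python3 - <<'E'
from h import *
np.set_printoptions(precision=4,suppress=True)
t,s=cam("top"),cam("side")
print("house tri",tri(t,(219.9,256.2),s,(285.9,291.3)),plane(t,219.9,256.2,.037),plane(s,285.9,291.3,.029))
T=lambda x,y:(190+(x+.5)/2.96-.5,165+(y+.5)/2.96-.5)
S=lambda x,y:(225+(x+.5)/4-.5,100+(y+.5)/4-.5)
P={}
for n,a,b in(("end+",(282,95),(131,343)),("end-",(296,184),(260,368)),("stop slot",(608,106),(270,142)),
 ("lip+ start outer",(472,78),(188,195)),("lip- start outer",(482,150),(298,205)),("pocket",(724,95),(297,72))):
    p,e=tri(t,T(*a),s,S(*b)); P[n]=p; print(n,p,round(e,4))
m0=(P["end+"]+P["end-"])/2; m1=P["stop slot"]; m2=(P["lip+ start outer"]+P["lip- start outer"])/2
for a,b in((m0,m1),(m0,m2),(m0,P["pocket"])):
    d=b-a; h=np.hypot(*d[:2]); print(a,b,"len",np.linalg.norm(d),"slope",np.degrees(np.arctan2(-d[2],h)),"az from -y",np.degrees(np.arctan2(d[0],-d[1])))
# base plate corners on z~0.006
print([plane(t,*T(*q),.006) for q in((247,112),(266,235),(740,40),(773,150))])
E
```

```text
house tri (array([0.4559, 0.2014, 0.0308]), np.float64(0.0009331378301684914)) [0.4549 0.2005 0.037 ] [0.4567 0.2002 0.029 ]
end+ [0.5709 0.0442 0.1391] 0.0009
end- [0.5044 0.0361 0.1351] 0.0016
stop slot [ 0.5731 -0.2198  0.067 ] 0.0022
lip+ start outer [ 0.5873 -0.1019  0.1152] 0.0022
lip- start outer [ 0.5264 -0.1039  0.1245] 0.0039
pocket [ 0.5856 -0.3253  0.0414] 0.0029
[0.5376 0.0402 0.1371] [ 0.5731 -0.2198  0.067 ] len 0.2715646439855388 slope 14.970494327378875 az from -y 7.765256735546752
[0.5376 0.0402 0.1371] [ 0.5569 -0.1029  0.1199] len 0.1453906600882329 slope 6.807463105431532 az from -y 7.654495799739346
[0.5376 0.0402 0.1371] [ 0.5856 -0.3253  0.0414] len 0.3808127516561427 slope 14.561793224591057 az from -y 7.476327812062618
[array([0.5893, 0.0698, 0.006 ]), array([0.4832, 0.057 , 0.006 ]), array([ 0.6408, -0.3603,  0.006 ]), array([ 0.543 , -0.3772,  0.006 ])]
```

The measurements agree: slope 15.0°, azimuth 7.6°, stop slot within 2 mm of its predicted position. Housing at (0.4555, 0.2007). Moving now.

arm_command --pt "0 0 0 0 0 4.1 8.5" --pt "0 0 0 0 0 4.1 8.5" --pt "2 -3.42 0 0 0 0 8.5" --pt "2 -3.42 0 0 0 0 8.5" --pt "2 -3.42 0 0 0 0 8.5" --pt "2 -3.42 0 0 0 0 8.5" --pt "2 -3.42 0 0 0 0 8.5" --pt "2 -3.42 0 0 0 0 8.5" --pt "2 -3.42 0 0 0 0 8.5" --pt "2 -3.42 0 0 0 0 8.5" --pt "2 -3.42 0 0 0 0 8.5" --pt "2 -3.42 0 0 0 0 8.5" --pt "2 -3.42 0 0 0 0 8.5" --pt "2 -3.42 0 0 0 0 8.5" --pt "2 -3.42 0 0 0 0 8.5" --pt "2 -3.42 0 0 0 0 8.5" --pt "2 -3.42 0 0 0 0 8.5" --pt "2 -3.42 0 0 0 0 8.5" --pt "2 -3.42 0 0 0 0 8.5" --pt "2 -3.42 0 0 0 0 8.5"

```text
time_s: 1.97
tcp_pos: [0.4258, 0.13, 0.2315]
eef_rot: [3.141, -0.001, 0.131]
wrist_force: [1.5, -1.5, -0.9]
gripper_width: 0.0847
```

arm_command --pt "2 -3.42 0 0 0 0 8.5" --pt "2 -3.42 1 0 0 0 8.5" --pt "0 0 3 0 0 0 8.5" --pt "0 0 3 0 0 0 6.5" --pt "0 0 3 0 0 0 6.5" --pt "0 0 2.5 0 0 0 6.5" --pt "0 0 0 0 0 0 6.5" --pt "0 0 0 0 0 0 6.5"

```text
time_s: 2.63
tcp_pos: [0.4597, 0.1675, 0.1062]
eef_rot: [-3.112, 0.003, 0.181]
wrist_force: [0.2, 0.7, -0.4]
gripper_width: 0.0654
```

```bash
python3 - <<'E'
from h import *
np.set_printoptions(precision=4,suppress=True)
o=get_obs(); print(o["qpos"],o["joint_vel"],o["tcp_pos"],o["eef_rot"])
Rm=R.from_euler("xyz",o["eef_rot"]).as_matrix(); print(Rm, Rm.T@(np.array([.4555,.2007,.106])-o["tcp_pos"]))
E
```

```text
[ 0.1795  0.3442 -0.5249  0.7052  0.03    3.1406] [-0.0002 -0.0389  0.0496  0.0161 -0.0007  0.0021] [0.4597 0.1675 0.1062] [-3.1116  0.0035  0.1806]
[[ 0.9837  0.1794 -0.0088]
 [ 0.1796 -0.9833  0.0289]
 [-0.0035 -0.03   -0.9995]] [ 0.0018 -0.0334  0.0012]
```

arm_command --pt "0 0 0 -1.7 0.2 0 6.5" --pt "0 0 0 0 0 -6 6.5" --pt "0 0 0 0 0 -6 6.5" --pt "0 0 0 0 0 -6 6.5" --pt "0 0 0 0 0 -6 6.5" --pt "-1 -3 0 0 0 0 6.5" --pt "0 0 0 0 0 0 6.5" --pt "0 0 0 0 0 0 6.5"

```text
time_s: 3.3
tcp_pos: [0.4369, 0.1827, 0.1089]
eef_rot: [-3.14, -0.007, 0.607]
wrist_force: [-0.5, 0.2, -0.7]
gripper_width: 0.0651
```

```bash
cat > go.py <<'E'
from h import *
import sys
np.set_printoptions(precision=4,suppress=True)
o=get_obs(); Rm=R.from_euler("xyz",o["eef_rot"]).as_matrix()
h=np.array([np.sin(np.radians(7.5)),-np.cos(np.radians(7.5)),0]);z=np.array([0,0,1.])
c,s=np.cos(np.radians(15)),np.sin(np.radians(15)); cx=c*h-s*z; cz=s*h+c*z; cy=np.cross(cz,cx); O=np.array([.5565,-.1036,.095])
def rep(target):  # shift in tool axes, cm
    return Rm.T@(np.array(target)-o["tcp_pos"])*100
def chute(p): return (np.array(p)-O)@np.c_[cx,cy,cz]*1000
def world(p): return O+np.c_[cx,cy,cz]@np.array(p)/1000
Rt=np.c_[cy,cx,-cz]
turn=lambda Rd: R.from_matrix(Rm.T@Rd).as_rotvec(degrees=True)
E
python3 - <<'E'
from go import *
print(o["qpos"],o["tcp_pos"],o["eef_rot"],rep([.4555,.2007,.018]))
c=cam("side"); cv2.imwrite("pics/a.png",crop(c,200,180,380,340,3))
E
```

```text
[ 0.2374  0.3106 -0.5673  0.6868  0.0039  2.7719] [0.4369 0.1827 0.1089] [-3.1402 -0.0071  0.6072] [ 2.4895 -0.408   9.1047]
```

View pics/a.png

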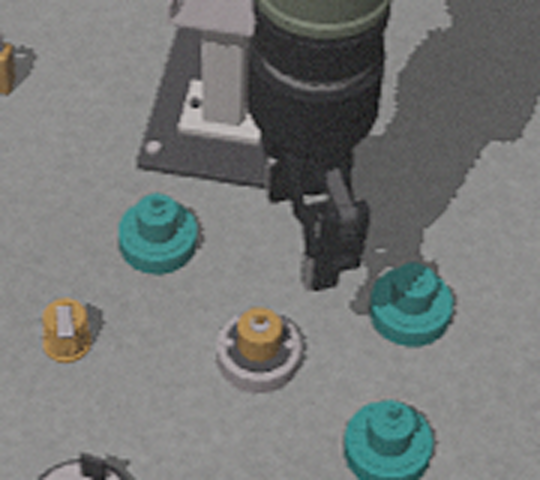

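The crop shows the housing untouched at crop (260,345), with the gripper above and right of it and no neighbours in the way. Approaching and grasping the stub.

arm_command --pt "2.5 -0.4 0 0 0 0 6.5" --pt "0 0 3 0 0 0 6.5" --pt "0 0 3 0 0 0 6.5" --pt "0 0 2.1 0 0 0 5" --pt "0 0 1 0 0 0 5" --pt "0 0 0 0 0 0 5" --pt "0 0 0 0 0 0 2" --pt "0 0 0 0 0 0 2" --pt "0 0 0 0 0 0 2" --pt "0 0 0 0 0 0 2" --pt "0 0 0 0 0 0 2" --pt "0 0 0 0 0 0 2" --force 35

```text
time_s: 4.35
tcp_pos: [0.4563, 0.2001, 0.0171]
eef_rot: [-3.14, -0.007, 0.606]
wrist_force: [0.5, -1.0, 5.9]
gripper_width: 0.0279
```

arm_command --pt "0 0 -2 0 0 0 2" --pt "0 0 -3 0 0 0 2" --pt "0 0 -4 0 0 0 2" --pt "0 0 -4 0 0 0 2" --pt "0 0 -4 0 0 0 2" --pt "0 0 -2 0 0 0 2" --pt "0 0 0 0 0 0 2" --pt "0 0 0 0 0 0 2"

```text
time_s: 5.02
tcp_pos: [0.4548, 0.1992, 0.2067]
eef_rot: [-3.14, -0.007, 0.606]
wrist_force: [0.4, 1.0, -4.3]
gripper_width: 0.0279
```

```bash
python3 - <<'E'
from go import *
print(o["qpos"],o["tcp_pos"],o["eef_rot"],o["wrist_force"],o["gripper_width"])
print("target",world([-85,0,45]),rep(world([-85,0,45])),turn(Rt))
E
```

```text
[ 0.2616  0.2424 -0.3746  0.9481  0.0039  2.7973] [0.4548 0.1992 0.2067] [-3.1398 -0.0067  0.6059] [ 0.4     0.965  -4.2722] 0.027911102998047256
target [ 0.5473 -0.0337  0.1605] [-5.6942 24.4208  4.5469] [14.5264  3.2115 27.1008]
```

Held: opening 27.9 mm, weight felt about 3.6 N. Carrying it to above the loading end.

arm_command --pt "-0.71 3.05 0 0 0 0 2" --pt "-0.71 3.05 0 0 0 0 2" --pt "-0.71 3.05 0 0 0 0 2" --pt "-0.71 3.05 0 0 0 0 2" --pt "-0.71 3.05 0 0 0 0 2" --pt "-0.71 3.05 0 0 0 0 2" --pt "-0.71 3.05 0 0 0 0 2" --pt "-0.71 3.05 0 0 0 0 2" --pt "0 0 0 2.9 0.64 5.42 2" --pt "0 0 0 2.9 0.64 5.42 2" --pt "0 0 0 2.9 0.64 5.42 2" --pt "0 0 0 2.9 0.64 5.42 2" --pt "0 0 0 2.9 0.64 5.42 2" --pt "0 0 0 0 0 0 2" --pt "0 0 0 0 0 0 2"

```text
time_s: 6.27
tcp_pos: [0.5453, -0.0342, 0.2027]
eef_rot: [-2.88, 0.006, 0.132]
wrist_force: [-0.5, 0.5, -2.5]
gripper_width: 0.0279
```

```bash
python3 - <<'E'
from go import *
print(o["qpos"],o["tcp_pos"],o["eef_rot"],o["wrist_force"],o["gripper_width"])
print("chute TCP",chute(o["tcp_pos"]),"to load z45",rep(world([-85,0,45])),turn(Rt))
out=np.zeros((600,800,3),np.uint8)
a=crop(cam("top"),230,150,430,250,3)[:300]; b=crop(cam("side"),200,90,400,190,3)[:300]
out[:300,:600]=a; out[300:,:600]=b; cv2.imwrite("pics/b.png",out)
E
```

```text
[-0.3278  0.415  -0.166   1.1135  0.2313  2.6683] [ 0.5453 -0.0342  0.2027] [-2.8799  0.006   0.1319] [-0.5308  0.5139 -2.4559] 0.02789931311895935
chute TCP [-95.7125  -1.9991  85.8104] to load z45 [0.2254 1.0706 4.0799] [ 0.0066  0.3486 -0.0361]
```

View pics/b.png

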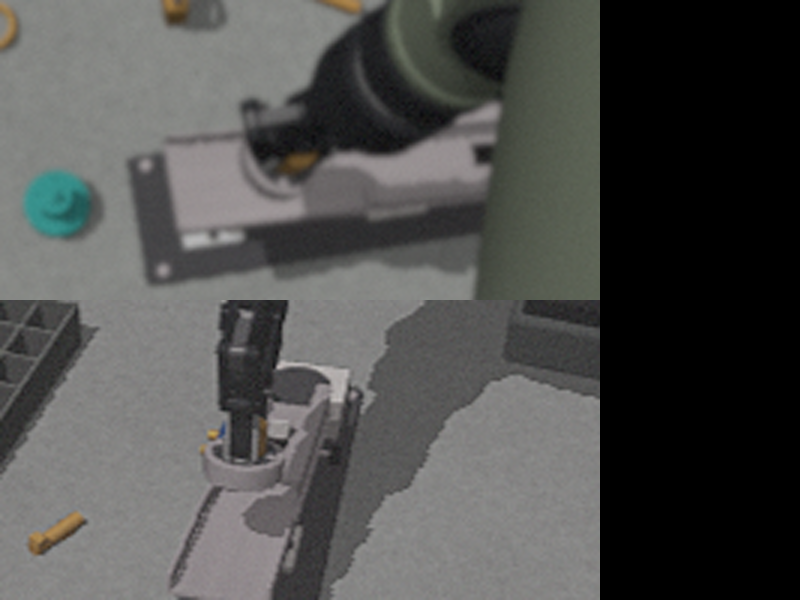

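The housing hangs upright above the loading channel, at top-crop (283,160) and side-crop (245,462), tilted to match. Lowering along the chute normal.

arm_command --pt "0.2 1.07 0 0 0.35 0 2" --pt "0 0 2 0 0 0 2" --pt "0 0 2 0 0 0 2" --pt "0 0 1.2 0 0 0 2" --pt "0 0 0.6 0 0 0 2" --pt "0 0 0 0 0 0 2" --pt "0 0 0 0 0 0 2"

```text
time_s: 6.95
tcp_pos: [0.5485, -0.029, 0.1466]
eef_rot: [-2.881, -0.004, 0.13]
wrist_force: [-0.3, -0.4, -1.7]
gripper_width: 0.0278
```

arm_command --pt "0 0 0.3 0 0 0 2" --pt "0 0 0.2 0 0 0 2" --pt "0 0 0 0 0 0 2"

```text
time_s: 7.2
tcp_pos: [0.5484, -0.0278, 0.1417]
eef_rot: [-2.881, -0.004, 0.129]
wrist_force: [-0.2, -1.4, -1.8]
gripper_width: 0.0278
```

```bash
python3 - <<'E'
from go import *
print("chute TCP",chute(o["tcp_pos"]),"F chute",o["wrist_force"]@np.c_[cx,cy,cz])
E
```

```text
chute TCP [-85.6493   1.8328  25.3764] F chute [ 1.7654 -0.4135 -1.4249]
```

arm_command --pt "-0.1 0 0.2 0 0 0 2" --pt "0 0 0.2 0 0 0 2" --pt "0 0 0 0 0 0 2"

```text
time_s: 7.45
tcp_pos: [0.5468, -0.0267, 0.1373]
eef_rot: [-2.88, -0.003, 0.129]
wrist_force: [-0.3, 0.1, -2.4]
gripper_width: 0.0278
```

arm_command --pt "0 0 0.15 0 0 0 2" --pt "0 0 0.1 0 0 0 2" --pt "0 0 0 0 0 0 2"

```text
time_s: 7.7
tcp_pos: [0.5468, -0.0261, 0.1349]
eef_rot: [-2.88, -0.003, 0.129]
wrist_force: [-0.1, -0.3, -2.0]
gripper_width: 0.0279
```

arm_command --pt "0 0 0.15 0 0 0 2" --pt "0 0 0 0 0 0 2"

```text
time_s: 7.87
tcp_pos: [0.547, -0.0259, 0.1339]
eef_rot: [-2.881, -0.004, 0.129]
wrist_force: [-0.4, -0.5, -1.6]
gripper_width: 0.0278
```

```bash
python3 - <<'E'
from go import *
print("chute TCP",chute(o["tcp_pos"]),"F chute",o["wrist_force"]@np.c_[cx,cy,cz])
E
```

```text
chute TCP [-85.6896   0.7596  17.2696] F chute [ 0.808  -0.4833 -1.4682]
```

arm_command --pt "0 0 0.12 0 0 0 2" --pt "0 0 0 0 0 0 2"

```text
time_s: 8.03
tcp_pos: [0.5471, -0.0259, 0.1338]
eef_rot: [-2.881, -0.004, 0.129]
wrist_force: [-2.7, -3.0, 7.4]
gripper_width: 0.0272
```

arm_command --pt "0 0 0.12 0 0 0 2" --pt "0 0 0 0 0 0 2"

```text
time_s: 8.2
tcp_pos: [0.5471, -0.0259, 0.1337]
eef_rot: [-2.882, -0.005, 0.129]
wrist_force: [-5.4, -3.5, 15.3]
gripper_width: 0.0276
```

arm_command --pt "0 0 0.1 0 0 0 2" --pt "0 0 0 0 0 0 2"

```text
time_s: 8.37
tcp_pos: [0.5471, -0.0259, 0.1337]
eef_rot: [-2.882, -0.005, 0.128]
wrist_force: [-7.4, -5.8, 21.9]
gripper_width: 0.0281
```

Floor contact at TCP height 17 mm, so the housing is seated. Relieving the pressure, opening, and backing off.

arm_command --pt "0 0 -0.28 0 0 0 2" --pt "0 0 0 0 0 0 3.2" --pt "0 0 0 0 0 0 4" --pt "0 0 0 0 0 0 5" --pt "0 0 0 0 0 0 5" --pt "0 0 -1 0 0 0 5" --pt "0 0 -3 0 0 0 5" --pt "0 0 -3 0 0 0 5" --pt "0 -3 0 0 0 0 0" --pt "0 -3.5 0 0 0 0 0" --pt "0 0 0 0 0 0 0" --pt "0 0 0 0 0 0 0" --pt "0 0 0 0 0 0 0"

```text
time_s: 9.45
tcp_pos: [0.5409, 0.0186, 0.2178]
eef_rot: [-2.881, -0.004, 0.13]
wrist_force: [-0.5, -1.4, -0.3]
gripper_width: 0.0004
```

```bash
python3 - <<'E'
from go import *
print(o["wrist_force"],o["gripper_width"],"chute TCP",chute(o["tcp_pos"]),turn(Rt),"F",o["wrist_force"]@np.c_[cx,cy,cz])
print("to",rep(world([-85-28-22,0,8])))
t,s=cam("top"),cam("side")
out=np.zeros((600,800,3),np.uint8)
out[:300,:600]=crop(t,230,150,430,250,3); out[300:,:600]=crop(s,200,90,400,190,3); cv2.imwrite("pics/c.png",out)
E
```

```text
[-0.4576 -1.3929 -0.2749] 0.0003739864266104705 chute TCP [-150.7295    0.5122   86.7609] [ 0.0777 -0.232   0.0014] F [ 1.3474 -0.6355  0.0764]
to [-0.0832  1.5623  7.8779]
```

View pics/c.png

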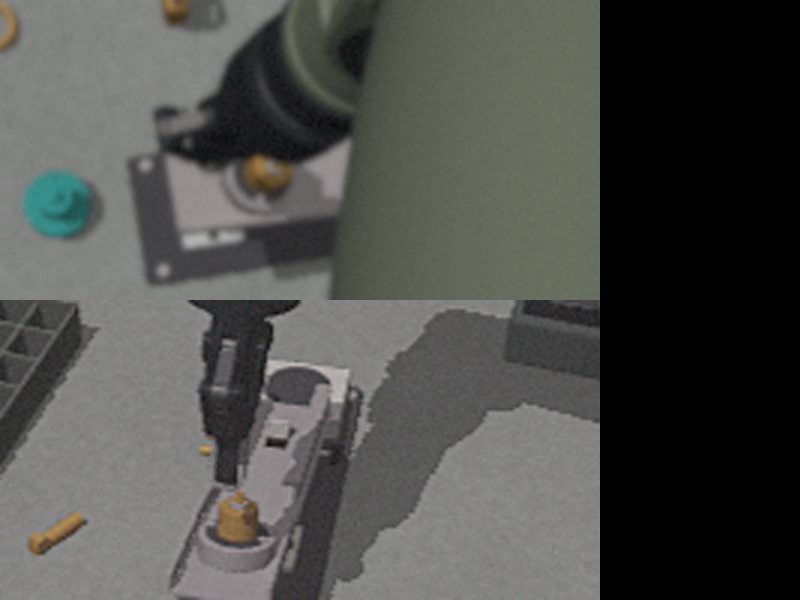

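The housing stands free and upright in the loading end, dish at side-crop (238,545) between the walls. The shut fingers are uphill of it. I'll lower the pusher behind the dish and get a coarse estimate of the stop from the first pictures.

arm_command --pt "0 0 3 0 0 0 0" --pt "0 0 3 0 0 0 0" --pt "0 0 1.5 0 0 0 0" --pt "0 0 0.3 0 0 0 0" --pt "0 0 0 0 0 0 0" --pt "0 0 0 0 0 0 0"

```text
time_s: 10.05
tcp_pos: [0.5391, 0.038, 0.1427]
eef_rot: [-2.881, -0.004, 0.128]
wrist_force: [-0.0, 0.3, 1.4]
gripper_width: 0.0001
```

```bash
python3 - <<'E'
from go import *
print("chute TCP",chute(o["tcp_pos"]),"F",o["wrist_force"]@np.c_[cx,cy,cz],turn(Rt))
def onplane(c,u,v,hh):
    e,d=ray(c,u,v); p0=O+cz*hh; return chute(e+d*((p0-e)@cz)/(d@cz))
for n in("top","side"):
    c=cam(n); im=cv2.imread(f"pics/{n}0.png",0)
    for y in (-4,0,4):
        xs=np.arange(90,150,3); row=[]
        for x in xs:
            u,v=proj(c,world([x,y,15])); row.append(int(cv2.getRectSubPix(im,(1,1),(float(u),float(v)))[0,0]))
        print(n,"h15 y",y,list(zip(xs.tolist(),row)))
E
```

```text
chute TCP [-150.1042    1.2356    9.1759] F [-0.6296  0.0065  1.308 ] [ 0.0553 -0.2599 -0.0752]
top h15 y -4 [(90, 111), (93, 73), (96, 37), (99, 24), (102, 29), (105, 39), (108, 62), (111, 91), (114, 110), (117, 117), (120, 127), (123, 123), (126, 93), (129, 55), (132, 52), (135, 83), (138, 115), (141, 128), (144, 132), (147, 132)]
top h15 y 0 [(90, 108), (93, 74), (96, 43), (99, 25), (102, 33), (105, 41), (108, 61), (111, 89), (114, 109), (117, 123), (120, 137), (123, 133), (126, 96), (129, 51), (132, 51), (135, 87), (138, 118), (141, 129), (144, 132), (147, 133)]
top h15 y 4 [(90, 114), (93, 85), (96, 63), (99, 56), (102, 55), (105, 59), (108, 69), (111, 92), (114, 109), (117, 120), (120, 133), (123, 134), (126, 108), (129, 76), (132, 73), (135, 94), (138, 119), (141, 130), (144, 133), (147, 132)]
side h15 y -4 [(90, 75), (93, 107), (96, 143), (99, 151), (102, 146), (105, 144), (108, 143), (111, 144), (114, 147), (117, 148), (120, 142), (123, 141), (126, 147), (129, 145), (132, 138), (135, 136), (138, 135), (141, 134), (144, 134), (147, 135)]
side h15 y 0 [(90, 77), (93, 117), (96, 151), (99, 146), (102, 141), (105, 141), (108, 141), (111, 140), (114, 140), (117, 143), (120, 145), (123, 154), (126, 167), (129, 154), (132, 135), (135, 131), (138, 133), (141, 133), (144, 133), (147, 135)]
side h15 y 4 [(90, 76), (93, 109), (96, 132), (99, 142), (102, 144), (105, 140), (108, 139), (111, 140), (114, 141), (117, 142), (120, 146), (123, 158), (126, 163), (129, 151), (132, 139), (135, 136), (138, 132), (141, 134), (144, 137), (147, 137)]
```

From the pictures, the stop face should be near chute x = 120 ± 4, so pusher contact comes at TCP ≈ 49. Starting the push.

arm_command --pt "0 0.7 0 0 0 0 0" --pt "0 0.7 0 0 0 0 0" --pt "0 0.7 0 0 0 0 0" --pt "0 0.5 0 0 0 0 0" --pt "0 0.5 0 0 0 0 0" --pt "0 0.5 0 0 0 0 0" --pt "0 0.5 0 0 0 0 0" --pt "0 0.5 0 0 0 0 0" --pt "0 0.5 0 0 0 0 0" --pt "0 0.5 0 0 0 0 0" --pt "0 0.5 0 0 0 0 0" --pt "0 0.5 0 0 0 0 0" --pt "0 0.5 0 0 0 0 0" --pt "0 0.5 0 0 0 0 0"

```text
time_s: 11.32
tcp_pos: [0.5482, -0.0345, 0.1226]
eef_rot: [-2.88, -0.004, 0.129]
wrist_force: [-0.6, 1.6, 3.4]
gripper_width: 0.0001
```

```bash
cat > st.py <<'E'
from go import *
print("chute TCP",chute(o["tcp_pos"]),"F",o["wrist_force"]@np.c_[cx,cy,cz],"turn",turn(Rt),o["time_s"])
E
python3 st.py
```

```text
chute TCP [-74.3171   0.7515   8.6216] F [-2.4465 -0.3425  2.8929] turn [ 0.0394 -0.2332 -0.0322] 11.3167
```

arm_command --pt "0 0.5 0 0 0 0 0" --pt "0 0.5 0 0 0 0 0" --pt "0 0.5 0 0 0 0 0" --pt "0 0.5 0 0 0 0 0" --pt "0 0.5 0 0 0 0 0" --pt "0 0.5 0 0 0 0 0"

```text
time_s: 11.82
tcp_pos: [0.5519, -0.0633, 0.1148]
eef_rot: [-2.881, -0.004, 0.129]
wrist_force: [0.3, 1.7, 3.6]
gripper_width: -0.0003
```

arm_command --pt "0 0.5 0 0 0 0 0" --pt "0 0.5 0 0 0 0 0" --pt "0 0.5 0 0 0 0 0" --pt "0 0.5 0 0 0 0 0"

```text
time_s: 12.15
tcp_pos: [0.5539, -0.0818, 0.1097]
eef_rot: [-2.879, -0.003, 0.129]
wrist_force: [-2.1, 3.3, 6.8]
gripper_width: -0.0001
```

```bash
python3 st.py; python3 - <<'E'
from go import *
t,s=cam("top"),cam("side")
out=np.zeros((600,800,3),np.uint8)
out[:300,:600]=crop(t,260,150,460,250,3); out[300:,:600]=crop(s,200,90,400,190,3); cv2.imwrite("pics/d.png",out)
E
```

```text
chute TCP [-24.9624   0.2701   8.529 ] F [-5.2335 -1.6465  5.6714] turn [-0.0441 -0.1907 -0.0434] 12.15
```

View pics/d.png

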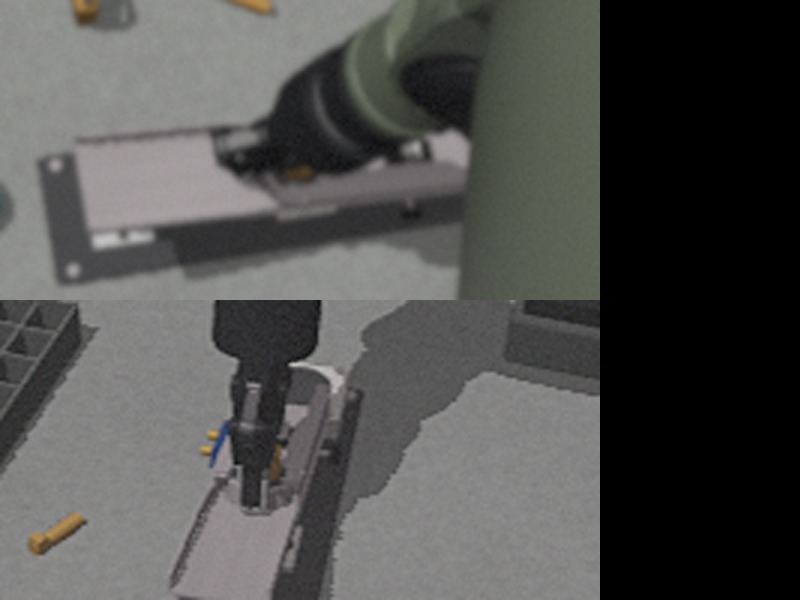

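The stub is under way in the slot (side-crop (275,462)) and the dish is in under the lips. Push force is about 5 N at the brake ramp. Continuing at a moderate pace.

arm_command --pt "0 0.3 0 0 0 0 0" --pt "0 0.3 0 0 0 0 0" --pt "0 0.3 0 0 0 0 0" --pt "0 0.3 0 0 0 0 0" --pt "0 0.3 0 0 0 0 0" --pt "0 0.3 0 0 0 0 0"

```text
time_s: 12.75
tcp_pos: [0.5561, -0.0984, 0.1053]
eef_rot: [-2.878, -0.003, 0.13]
wrist_force: [-2.4, 5.3, 6.4]
gripper_width: 0.0002
```

```bash
python3 st.py
```

```text
chute TCP [-7.6598  0.3189  8.5735] F [-7.0405 -1.7095  4.7353] turn [-0.1001 -0.2047 -0.0252] 12.75
```

arm_command --pt "0 0.3 0 0 0 0 0" --pt "0 0.3 0 0 0 0 0" --pt "0 0.3 0 0 0 0 0" --pt "0 0.3 0 0 0 0 0" --pt "0 0.3 0 0 0 0 0" --pt "0 0.3 0 0 0 0 0"

```text
time_s: 13.25
tcp_pos: [0.5585, -0.1157, 0.1006]
eef_rot: [-2.878, -0.003, 0.13]
wrist_force: [-0.7, 5.4, 7.1]
gripper_width: 0.0002
```

arm_command --pt "0 0.3 0 0 0 0 0" --pt "0 0.3 0 0 0 0 0" --pt "0 0.3 0 0 0 0 0" --pt "0 0.3 0 0 0 0 0" --pt "0 0.2 0 0 0 0 0" --pt "0 0.1 0 0 0 0 0"

```text
time_s: 13.75
tcp_pos: [0.5604, -0.1302, 0.0967]
eef_rot: [-2.878, -0.003, 0.129]
wrist_force: [-1.8, 4.4, 6.8]
gripper_width: 0.0003
```

```bash
python3 st.py
```

```text
chute TCP [25.5073  0.3596  8.5727] F [-6.1744 -1.183   5.3742] turn [-0.0944 -0.213  -0.0402] 13.75
```

arm_command --pt "0 0.1 0 0 0 0 0" --pt "0 0.1 0 0 0 0 0" --pt "0 0.1 0 0 0 0 0" --pt "0 0.1 0 0 0 0 0" --pt "0 0.1 0 0 0 0 0" --pt "0 0.1 0 0 0 0 0" --pt "0 0.1 0 0 0 0 0" --pt "0 0.1 0 0 0 0 0"

```text
time_s: 14.42
tcp_pos: [0.5614, -0.1376, 0.0947]
eef_rot: [-2.878, -0.003, 0.13]
wrist_force: [-0.5, 4.0, 7.2]
gripper_width: -0.0001
```

```bash
python3 st.py
```

```text
chute TCP [33.2515  0.395   8.5836] F [-5.7857  0.0213  5.9393] turn [-0.0984 -0.2133 -0.0226] 14.4167
```

arm_command --pt "0 0.05 0 0 0 0 0" --pt "0 0.05 0 0 0 0 0" --pt "0 0.05 0 0 0 0 0"

```text
time_s: 14.67
tcp_pos: [0.5615, -0.139, 0.0943]
eef_rot: [-2.878, -0.003, 0.13]
wrist_force: [-1.5, 4.0, 5.6]
gripper_width: -0.0002
```

arm_command --pt "0 0.05 0 0 0 0 0" --pt "0 0.05 0 0 0 0 0"

```text
time_s: 14.83
tcp_pos: [0.5617, -0.14, 0.0941]
eef_rot: [-2.878, -0.003, 0.13]
wrist_force: [-1.6, 4.7, 7.2]
gripper_width: -0.0006
```

arm_command --pt "0 0.05 0 0 0 0 0" --pt "0 0.05 0 0 0 0 0" --pt "0 0.05 0 0 0 0 0"

```text
time_s: 15.08
tcp_pos: [0.5619, -0.1414, 0.0936]
eef_rot: [-2.878, -0.003, 0.13]
wrist_force: [-0.5, 4.2, 7.1]
gripper_width: -0.0001
```

arm_command --pt "0 0.05 0 0 0 0 0" --pt "0 0.05 0 0 0 0 0"

```text
time_s: 15.25
tcp_pos: [0.562, -0.1423, 0.0934]
eef_rot: [-2.878, -0.003, 0.13]
wrist_force: [-0.9, 4.2, 6.1]
gripper_width: -0.0001
```

arm_command --pt "0 0.05 0 0 0 0 0" --pt "0 0.05 0 0 0 0 0" --pt "0 0.05 0 0 0 0 0"

```text
time_s: 15.5
tcp_pos: [0.5622, -0.1438, 0.093]
eef_rot: [-2.878, -0.003, 0.13]
wrist_force: [-0.5, 4.7, 6.5]
gripper_width: 0.0002
```

arm_command --pt "0 0.05 0 0 0 0 0" --pt "0 0.05 0 0 0 0 0"

```text
time_s: 15.67
tcp_pos: [0.5623, -0.1447, 0.0927]
eef_rot: [-2.878, -0.003, 0.13]
wrist_force: [-1.1, 4.8, 6.7]
gripper_width: -0.0002
```

Still free. Single short calls from here on.

arm_command --pt "0 0.05 0 0 0 0 0" --pt "0 0.05 0 0 0 0 0" --pt "0 0.05 0 0 0 0 0"

```text
time_s: 15.92
tcp_pos: [0.5624, -0.1461, 0.0923]
eef_rot: [-2.878, -0.003, 0.13]
wrist_force: [-1.0, 5.6, 7.0]
gripper_width: 0.0001
```

arm_command --pt "0 0.04 0 0 0 0 0" --pt "0 0.03 0 0 0 0 0"

```text
time_s: 16.08
tcp_pos: [0.5625, -0.1468, 0.0922]
eef_rot: [-2.878, -0.003, 0.13]
wrist_force: [-1.3, 4.7, 6.6]
gripper_width: -0.0001
```

arm_command --pt "0 0.05 0 0 0 0 0" --pt "0 0.05 0 0 0 0 0"

```text
time_s: 16.25
tcp_pos: [0.5627, -0.1478, 0.0919]
eef_rot: [-2.878, -0.003, 0.13]
wrist_force: [-2.3, 4.2, 6.8]
gripper_width: 0.0001
```

arm_command --pt "0 0.04 0 0 0 0 0" --pt "0 0.03 0 0 0 0 0"

```text
time_s: 16.42
tcp_pos: [0.5628, -0.1485, 0.0917]
eef_rot: [-2.878, -0.003, 0.13]
wrist_force: [-0.6, 5.2, 6.3]
gripper_width: -0.0001
```

arm_command --pt "0 0.05 0 0 0 0 0" --pt "0 0.05 0 0 0 0 0"

```text
time_s: 16.58
tcp_pos: [0.5629, -0.1494, 0.0915]
eef_rot: [-2.878, -0.003, 0.13]
wrist_force: [-0.6, 5.6, 7.2]
gripper_width: 0.0001
```

arm_command --pt "0 0.04 0 0 0 0 0" --pt "0 0.03 0 0 0 0 0"

```text
time_s: 16.75
tcp_pos: [0.563, -0.1501, 0.0913]
eef_rot: [-2.878, -0.003, 0.13]
wrist_force: [-1.4, 4.3, 5.9]
gripper_width: 0.0
```

arm_command --pt "0 0.05 0 0 0 0 0" --pt "0 0.05 0 0 0 0 0"

```text
time_s: 16.92
tcp_pos: [0.5631, -0.151, 0.0911]
eef_rot: [-2.878, -0.003, 0.13]
wrist_force: [-1.2, 4.6, 6.6]
gripper_width: 0.0
```

arm_command --pt "0 0.04 0 0 0 0 0" --pt "0 0.03 0 0 0 0 0"

```text
time_s: 17.08
tcp_pos: [0.5632, -0.1518, 0.0909]
eef_rot: [-2.878, -0.003, 0.13]
wrist_force: [-1.8, 3.9, 6.2]
gripper_width: 0.0002
```

arm_command --pt "0 0.05 0 0 0 0 0" --pt "0 0.05 0 0 0 0 0"

```text
time_s: 17.25
tcp_pos: [0.5633, -0.1527, 0.0906]
eef_rot: [-2.878, -0.003, 0.13]
wrist_force: [-1.4, 4.3, 7.0]
gripper_width: 0.0002
```

arm_command --pt "0 0.04 0 0 0 0 0" --pt "0 0.03 0 0 0 0 0"

```text
time_s: 17.42
tcp_pos: [0.5634, -0.1534, 0.0904]
eef_rot: [-2.878, -0.003, 0.13]
wrist_force: [-1.2, 5.1, 6.9]
gripper_width: -0.0001
```

arm_command --pt "0 0.05 0 0 0 0 0" --pt "0 0.05 0 0 0 0 0"

```text
time_s: 17.58
tcp_pos: [0.5635, -0.1543, 0.0902]
eef_rot: [-2.878, -0.003, 0.13]
wrist_force: [-0.3, 4.5, 7.1]
gripper_width: 0.0001
```

arm_command --pt "0 0.04 0 0 0 0 0" --pt "0 0.03 0 0 0 0 0"

```text
time_s: 17.75
tcp_pos: [0.5636, -0.155, 0.09]
eef_rot: [-2.878, -0.003, 0.13]
wrist_force: [-1.2, 5.5, 6.4]
gripper_width: -0.0
```

```bash
python3 st.py
```

```text
chute TCP [51.4071  0.3234  8.5543] F [-7.092  -0.4216  4.7746] turn [-0.1013 -0.2054 -0.0265] 17.75
```

arm_command --pt "0 0.05 0 0 0 0 0" --pt "0 0.05 0 0 0 0 0"

```text
time_s: 17.92
tcp_pos: [0.5637, -0.1559, 0.0897]
eef_rot: [-2.878, -0.003, 0.13]
wrist_force: [0.2, 5.1, 6.5]
gripper_width: -0.0003
```

arm_command --pt "0 0.04 0 0 0 0 0" --pt "0 0.04 0 0 0 0 0"

```text
time_s: 18.08
tcp_pos: [0.5638, -0.1567, 0.0895]
eef_rot: [-2.878, -0.003, 0.13]
wrist_force: [-0.7, 5.2, 6.7]
gripper_width: 0.0001
```

arm_command --pt "0 0.05 0 0 0 0 0" --pt "0 0.05 0 0 0 0 0"

```text
time_s: 18.25
tcp_pos: [0.5639, -0.1577, 0.0893]
eef_rot: [-2.878, -0.003, 0.13]
wrist_force: [-1.6, 5.1, 7.7]
gripper_width: -0.0
```

arm_command --pt "0 0.04 0 0 0 0 0" --pt "0 0.04 0 0 0 0 0"

```text
time_s: 18.42
tcp_pos: [0.5639, -0.1578, 0.0892]
eef_rot: [-2.877, -0.003, 0.13]
wrist_force: [-1.2, 6.6, 8.2]
gripper_width: 0.0001
```

Motion stalled: 0.8 mm commanded, 0.1 mm moved, with force rising. One tiny step to confirm.

arm_command --pt "0 0.03 0 0 0 0 0" --pt "0 0 0 0 0 0 0"

```text
time_s: 18.58
tcp_pos: [0.564, -0.1579, 0.0892]
eef_rot: [-2.876, -0.004, 0.13]
wrist_force: [-1.9, 7.1, 8.4]
gripper_width: -0.0002
```

```bash
python3 st.py
```

```text
chute TCP [54.4069  0.3204  8.5763] F [-9.2026 -0.9231  6.1788] turn [-0.2052 -0.2189 -0.0161] 18.5833
```

arm_command --pt "0 0.05 0 0 0 0 0" --pt "0 0 0 0 0 0 0"

```text
time_s: 18.75
tcp_pos: [0.564, -0.1579, 0.0892]
eef_rot: [-2.875, -0.004, 0.13]
wrist_force: [-2.4, 9.1, 9.5]
gripper_width: -0.0
```

```bash
python3 st.py
```

```text
chute TCP [54.4203  0.3396  8.5589] F [-11.4322  -1.2258   6.734 ] turn [-0.253  -0.22   -0.0045] 18.75
```

The stop is found: zero motion while the force rises to about 4.5 N above the sliding force. Backing off along the chute, then lifting clear.

arm_command --pt "0 -0.2 0 0 0 0 0" --pt "0 -0.5 0 0 0 0 0" --pt "0 -1.5 0 0 0 0 0" --pt "0 0 -1 0 0 0 0" --pt "0 0 -3 0 0 0 0" --pt "0 0 -3 0 0 0 0" --pt "0 0 -3 0 0 0 0" --pt "0 -3.5 -1 0 0 0 0" --pt "0 -3.5 -1 0 0 0 0" --pt "0 -3.5 -1 0 0 0 0" --pt "-2 -3 0 0 0 0 0" --pt "-3 -2 0 0 0 0 0" --pt "-3 -2 0 0 0 0 0" --pt "-3 -2 0 0 0 0 0" --pt "-3 -2 0 0 0 0 0" --pt "0 0 0 0 0 0 0"

```text
time_s: 20.08
tcp_pos: [0.394, 0.0181, 0.2759]
eef_rot: [-2.88, -0.001, 0.131]
wrist_force: [-0.2, -0.3, -0.9]
gripper_width: -0.0005
```

```bash
python3 st.py; python3 - <<'E'
from go import *
t,s=cam("top"),cam("side")
out=np.zeros((600,800,3),np.uint8)
out[:300,:600]=crop(t,260,150,460,250,3); out[300:,:600]=crop(s,200,90,400,190,3); cv2.imwrite("pics/e.png",out)
ce={}
for n,c in(("top",t),("side",s)):
    m=cv2.inRange(cv2.cvtColor(c["frame"],cv2.COLOR_RGB2HSV),(8,70,60),(28,255,255))
    k,l,st,cc=cv2.connectedComponentsWithStats(m)
    q=proj(c,world([92,0,30])); i=min((j for j in range(1,k) if st[j][4]>20),key=lambda j:np.hypot(*(cc[j]-q)))
    ce[n]=cc[i]; print(n,cc[i],q,st[i])
p,e=tri(t,ce["top"],s,ce["side"]); print("housing in chute",chute(p),e)
E
```

```text
chute TCP [-183.8669 -145.2034  138.0523] F [ 0.4505 -0.2535 -0.8323] turn [-0.0012 -0.0386  0.0254] 20.0833
top [339.85 148.44] [390.7873 198.6728] [331 143  19  11 100]
side [292.1912 129.5809] [292.1639 129.8617] [287 121  12  16 136]
housing in chute [-78.0508  31.1907 128.5405] 0.1122974111492543
```

View pics/e.png

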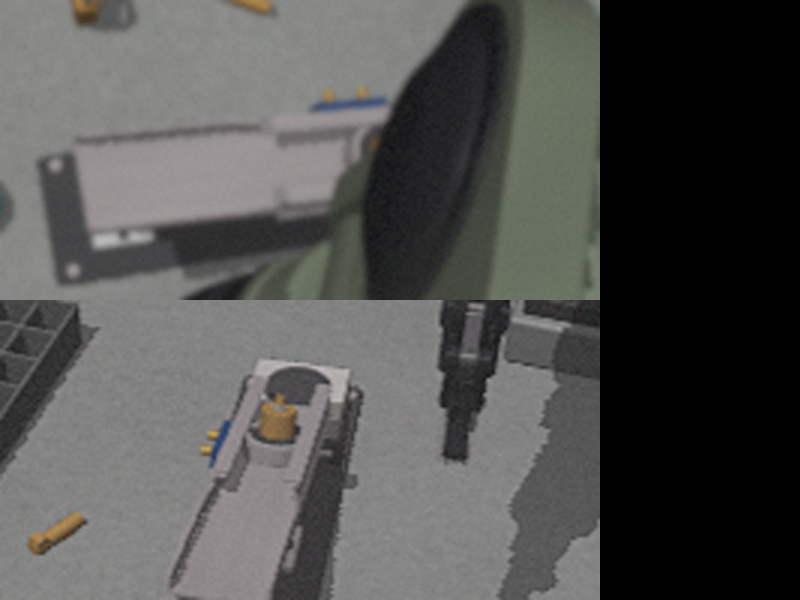

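The side view shows the housing in the slot under the lips, stub at side-crop (278,422). That is within 0.3 px of where x = 92 mm predicts, against a seen stop face of about 120 mm. The top view is mostly blocked by the arm, so the "top" match there picked the wrong item (the plug). The arm is clear, so I'm handing in.

```bash
python3 -c "
from workcell import *
print(finish_job())"
```

```text
the job is handed in; nothing more can be done
None
```

The housing is in the feed chute, under the rail lips and past the brake spring, resting against the escapement stop. I handed the job in at about 20 s of the 59 s allowed; no verdict is reported.

- **Placing:** I gripped the housing by its stub and set it dish down at about x = -85 mm in the loading end. I felt the floor there, pressing to about 22 N at the wrist, then let go and backed off. A picture showed it standing free.
- **Pushing:** I pushed it down with the shut fingers behind the dish. Sliding took 2 to 7 N at the wrist. I felt the stop as no further movement while the push rose to 11.4 N, about 4.5 N above the sliding force. That wrist reading includes the friction, so the load on the stop itself stayed below the 12 N limit.
- **Last check:** After the arm backed off, the side view showed the stub within 0.3 px of where x = 92 mm predicts. That fits the stop face near x = 120 mm that I estimated from the first pictures.
- **Checks that failed or disagreed:**
  - The final two-camera check failed, because the arm blocked the top view and the colour search picked up the key plug instead. The final position therefore rests on the side view and the feel of the stop.
  - The wrist showed an unexplained 5 to 7 N pressing up square to the floor during the push.
  - I did not check each bystander afterwards. None was touched in any picture I took.

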